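# Refit the lipped filter cover on the bench dust extractor

### The job

Close the open filter well of the white bench dust extractor with the cover that has a lip: hold the cover tilted, hook its lip under the ledge at the end of the well, then swing it down so that it lies flat and fully home in the well before you let go. Leave the plain cover, which has no lip, where it lies.

Things in the scene. Friction and masses are not known exactly. Their poses are not given: they have to be found in the camera images.
- extractor: White 220x160x87 mm box, fixed; origin under its centre, z up. Well in its top: x -97..97, y -65..65 mm, seat at z 54 (window to the filter x -28..57, y -45..45), walls to z 72. Ledge over the well's -x end (nearer the robot): x -97..-67, underside z 80, top 87. From ledge to far wall 164 mm, too short for the 174 mm cover held level. Home: flat on the seat, lip tip at x -87, all +-10 mm.
- cover_grip (a point): Centre of the upright grip bar on the lipped cover (loose, grey plastic, 0.2 kg, lying flat, bar up). The bar is 16 mm thick in x (grip it so), 60 mm long in y, and stands 8 to 47 mm above the cover's underside; this point is 30 mm above the underside, 106 mm from the lip's tip, 68 mm from the opposite edge. x points from lip to opposite edge, z up.
- cover_lip (a point): Middle of the lip's tip edge, at the underside of the lipped cover; axes as cover_grip, from which it lies at x -106, z -30 mm. The cover is a plate 140 (x) x 110 (y) x 8 mm; the lip, 34 mm long, 70 wide, 6 thick, flush with the underside, sticks out of the middle of its -x edge: 174 mm in all.
- plain_grip (a point): Centre of the grip bar of the other cover, not wanted: also grey, a plain 130 x 100 x 8 mm plate with the same grip bar but no lip. Leave it where it lies.

How it is judged (in metres and radians):
On the way, in this order (a step that is already met when the one before it is completed fails the run):
1. the lip is under the ledge while the cover is tilted (more than 6 degrees) (x of cover_lip in the frame of extractor between -0.105 and -0.07 m and y of cover_lip in the frame of extractor between -0.065 and 0.065 m and z of cover_lip in the frame of extractor between 0.045 and 0.08 m and angle between cover_grip's own z axis and vertical above 0.105 rad), for 0.1 s.
2. the cover is swung down level (within about 5.7 degrees), lip still under the ledge, with the fingers still on it (x of cover_lip in the frame of extractor between -0.105 and -0.07 m and y of cover_lip in the frame of extractor between -0.065 and 0.065 m and z of cover_lip in the frame of extractor between 0.045 and 0.08 m and angle between cover_grip's own z axis and vertical below 0.1 rad and contact force between the fingers and cover above 0.3 N), for 0.1 s.
At the end, for the whole second after the job is handed in: The lipped cover lies at rest flat on the seat of the extractor's well (tilt under 3.4 degrees, lip's underside within 6 mm of the seat's height), its lip at least 3 mm under the ledge, and it is released; the plain cover has not been moved by more than 30 mm (x of cover_lip in the frame of extractor between -0.105 and -0.07 m and y of cover_lip in the frame of extractor between -0.065 and 0.065 m and z of cover_lip in the frame of extractor between 0.048 and 0.06 m and angle between cover_grip's own z axis and vertical below 0.06 rad and linear speed of cover below 0.02 m/s and contact force between the fingers and cover below 0.1 N); the robot touches nothing.
It fails at once if the plain cover is moved by more than 30 mm (distance of plain_grip from where it was at the start of the episode above 0.03 m).
It also fails if it takes over 48 s, if anything falls off the work surface, if the arm or the gripper's body presses on something with over 40 N, if the wrist force passes 120 N, or if a joint passes its speed limit or range.

### The arm

A 7-joint arm with a two-finger parallel gripper is mounted at the origin on the work surface. World frame = base frame: x ahead of the robot, y to its left, z up, the work surface at z = 0. Lengths are in mm, angles in rad, forces in N, time in s.
With the tool pointing down it reaches from about 400 to 900 mm from the base axis. Payload 5.6 kg.
Tool frame: the origin (TCP) lies midway between the tips of the shut fingers; the grasp point (between the pads) lies 19 mm behind it; x points along the fingers, y is the direction in which the jaws open and shut, and the axes are right-handed (so a half turn about x gives the same grasp; the last joint's range is limited). The gripper opens to 92 mm and grips with 3 to 60 N. Pads are 20 mm wide; open, the fingers measure 128 mm over their backs; the gripper's body (75 mm by 189 mm) begins 69 mm behind the grasp point.
Start: joints at [1.232, 0.468, -0.012, 1.603, 0.006, 1.071, -0.056], TCP at [189.436, -621.791, 181.892] pointing down, gripper open.
Joint ranges: [-2.53, 2.53], [-0.31, 2.02], [-1.57, 1.55], [0.28, 2.44], [-1.29, 4.43], [0.15, 1.84], [-2.92, 2.92]. Speed limits (rad/s): [2.57, 2.57, 3.14, 3.14, 3.14, 3.14, 3.14].

### API

Orientations are given as a rotation vector (axis times angle).
In Python, from cell import robot, grip, kin, viewer gives the robot as it stands. Calls block until the motion is done:
- robot.movep(position, orientation): joint-space move of the TCP to a pose.
- robot.servo_line(position, feed=150, rotation=None): straight line of the TCP; rotation=None keeps the orientation; feed is the mean speed in mm/s.
- robot.goto_joints(angles): joint-space move.
- grip(opening, newtons=None): opening from 0.0 (shut) to 1.0 (fully open); newtons is the grip in N (None keeps the last); returns when the fingers have stopped.
- robot.hold(seconds).
- kin.ik(position, orientation): joint angles nearest the present ones, or None.
- robot.observe(): the state.
- viewer.read_camera(name): name is "side" or "top" or "wrist"; returns the picture (384x512x3 uint8, red, green, blue); there is no depth.
- viewer.camera_info(name): a dict with "camera_matrix" (3x3 intrinsics, pixels), "k1" (the pictures are not rectified: a ray, as slopes to the right and down, at radius r is drawn at 1 + k1 r^2 times it, then the intrinsics apply), "R" (3x3) and "t" (3): a world point X has camera coordinates R X + t. Camera axes: x right, y down, z forward; pixel columns grow to the right and rows downward; lengths in mm; the calibration is good to about 2 mm. A picture is of the moment at which its call begins: read the wrist's pose just before it. camera_info takes no time and is no camera call; for the wrist camera it gives the pose at the moment of the call.
A pose or a line that the arm cannot do raises robot.IKError and nothing moves.
- robot.job_done(): hands the job in, once; it reports no verdict.
Trained networks look in the newest picture that a camera, given by its name, has taken for a name from the list of things; names that differ only in an ending like _2 or _b are one class to them, and where a whole thing is asked for, a point or a joint stands for the part that bears it (a point fixed in the world has none). Each returns a list of dicts, best first, with "confidence" (0 to 1); they miss things now and then, are a little off and sometimes report something else, mostly with a low value. They report only what shows in the picture. A call takes as long as a camera call.
- viewer.silhouettes(name, camera): "mask" (384x512 bool, what is visible of it).
- viewer.pinpoint(name, camera): "at" ([x, y, z] in mm, in the coordinates of the camera as it stood for that picture, good to about 4 mm: a listed point, or the origin of a listed thing).
The state is a dict: "t": time; "joints": joint angles; "joint_velocities": joint speeds; "joint_torque": joint torques, N m; "tcp_pos": TCP position; "tcp_rot": TCP orientation; "contact_force": force on the tool from outside, world axes, zero at the start; "wrist_torque": the same for the moment, N m; "grip_width": opening from 0.0 (shut) to 1.0 (fully open).
Only numpy, scipy, OpenCV 4.12 (cv2) and the standard library are available. Lean on these libraries where they do the work, as an engineer would, in place of code of your own. Each camera call takes 0.05 s, during which the arm holds its last target. There are 200 camera calls.

## Working session

There is one attempt and no reset: what is moved stays moved. The work goes in short steps, each a Python script; the robot and the scene stay as the last script left them, time stands still between calls to the robot, and variables do not carry over. Pictures are saved under pics/ and viewed, about 8 in all and at most 12, crops included, and the job is handed in when it is done.

```bash
ls; mkdir -p pics; cat > h.py <<'E'
import numpy as np, cv2
from cell import robot, grip, kin, viewer
def save(im,n): cv2.imwrite('pics/'+n,cv2.cvtColor(im,cv2.COLOR_RGB2BGR))
def toworld(p,ci): return np.array(ci["R"]).T@(np.array(p)-np.array(ci["t"]))
def proj(X,ci):
    c=np.array(ci["R"])@np.array(X,float)+np.array(ci["t"]);s=c[:2]/c[2];s=s*(1+ci["k1"]*(s@s));K=np.array(ci["camera_matrix"])
    return (K@[s[0],s[1],1])[:2]
def onplane(px,z,ci):
    K=np.array(ci["camera_matrix"]);d=np.linalg.solve(K,[px[0],px[1],1])[:2];s=d.copy()
    for _ in range(20): s=d/(1+ci["k1"]*(s@s))
    R=np.array(ci["R"]);o=-R.T@np.array(ci["t"]);r=R.T@np.array([s[0],s[1],1])
    return o+r*(z-o[2])/r[2]
E
python3 - <<'E'
from h import *
ims=[]
for c in ("top","side"):
    ci=viewer.camera_info(c); im=viewer.read_camera(c); ims.append(im)
    print(c,"cam at",-np.array(ci["R"]).T@np.array(ci["t"]))
    for n in ("extractor","cover_grip","cover_lip","plain_grip"):
        for d in viewer.pinpoint(n,c)[:3]:
            w=toworld(d["at"],ci); print(n,round(d["confidence"],2),w.round(1),proj(w,ci).round())
save(ims[0],"top1.png");save(ims[1],"side1.png")
print(robot.observe()["t"])
E
```

```text
pics
top cam at [334.92382078   6.86707561 866.16427623]
extractor 0.77 [ 477.2 -300.9   -2.4] [375. 197.]
cover_grip 0.69 [473.6 315.   30.1] [116. 203.]
cover_lip 0.94 [380.1 364.6   1.4] [ 99. 245.]
plain_grip 0.73 [601.6  18.4  34.6] [242. 146.]
side cam at [267.94914502 600.21470742 698.23587199]
extractor 0.81 [ 479.8 -297.4   -1.7] [283. 135.]
cover_grip 0.88 [472.9 320.4  32.6] [191. 341.]
plain_grip 0.64 [595.3  17.3  31.1] [194. 200.]
0.5
```

View pics/top1.png

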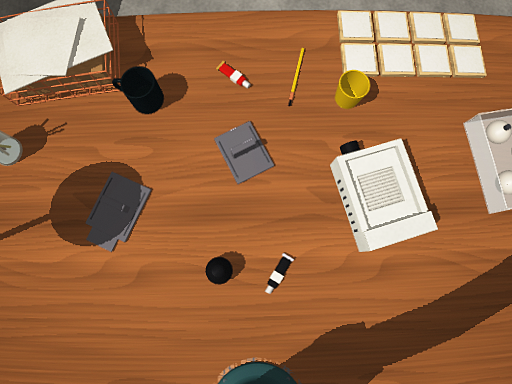

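View pics/side1.png

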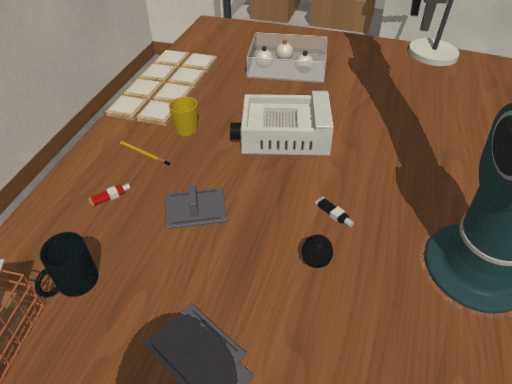

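The top view shows the lipped cover in shadow at about (118,210) with its lip near (105,243). The plain cover is at (245,152), and the extractor at (383,195) has its ledge at the near end, around (390,232). I'll enlarge and brighten these areas to read the yaw angles.

```bash
python3 - <<'E'
import cv2,numpy as np
t=cv2.imread('pics/top1.png');s=cv2.imread('pics/side1.png')
g=lambda a:(255*(a/255.)**.45).astype('uint8')
a=cv2.resize(g(t[165:265,70:170]),(400,400),interpolation=cv2.INTER_CUBIC)
b=cv2.resize(g(s[284:384,140:260]),(400,333),interpolation=cv2.INTER_CUBIC);b=cv2.copyMakeBorder(b,0,67,0,0,0)
cv2.imwrite('pics/c.png',np.hstack([a,b]))
cv2.imwrite('pics/e.png',cv2.resize(t[130:260,320:450],(600,600),interpolation=cv2.INTER_CUBIC))
E
```

```text
(no output)
```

View pics/c.png

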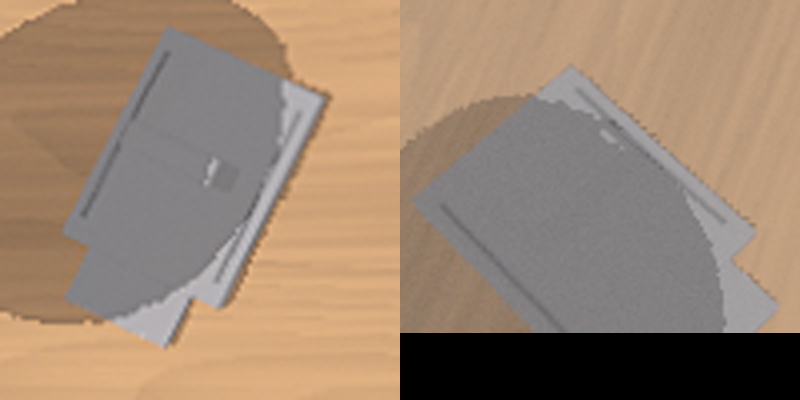

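View pics/e.png

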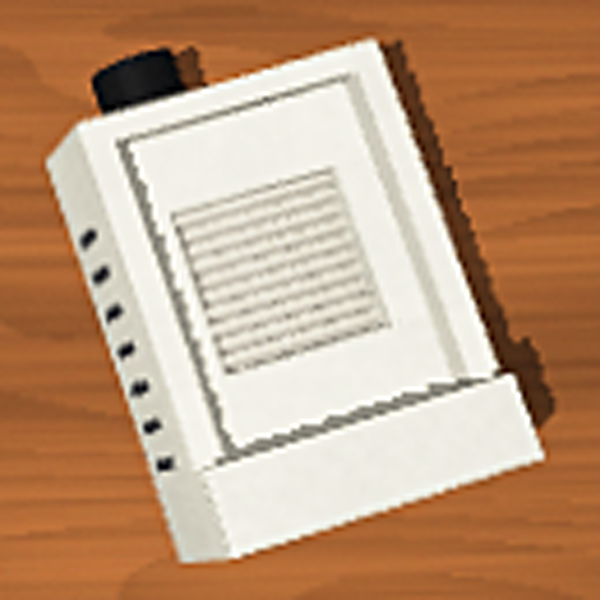

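The crops show the corners clearly, so I'll fit each object's pose to its known dimensions.

```bash
python3 - <<'E'
from h import *
from scipy.optimize import least_squares
ci=viewer.camera_info("top")
def fit(obj,crop,sc,off,x0):
    obj=np.array(obj,float);px=(np.array(crop)+.5)/sc-.5+np.array(off)
    def W(p):
        c,s=np.cos(p[2]),np.sin(p[2]);return np.c_[obj[:,:2]@np.array([[c,s],[-s,c]])+p[:2],obj[:,2]]
    f=lambda p:np.ravel([proj(w,ci) for w in W(p)]-px)
    r=least_squares(f,x0,x_scale=[100,100,1],loss='soft_l1');print(r.x.round(3),'deg',np.degrees(r.x[2]).round(2),'res px',r.fun.reshape(-1,2).round(1).tolist());return r.x
# cover: origin at grip xy; plate x -72..68
c=fit([[68,55,8],[68,-55,8],[-72,55,8],[-72,-55,8],[-106,35,6],[-106,-35,6]],[[168,28],[328,97],[63,233],[222,307],[65,298],[168,348]],4,[70,165],[473,317,-.4])
e=fit([[110,-80,72],[110,80,72],[-110,80,87],[-110,-80,87],[-67,-80,87],[-67,80,87]],[[378,40],[82,128],[228,558],[545,457],[510,373],[210,468]],600/130,[320,130],[478,-299,.3])
for n,p in(("side",c),):
    print("lip",p[:2]+106*-np.array([np.cos(p[2]),np.sin(p[2])]))
viewer.read_camera("side");ci2=viewer.camera_info("side")
np.savez("fit.npz",c=c,e=e)
E
```

```text
[ 4.73202e+02  3.17608e+02 -4.47000e-01] deg -25.64 res px [[0.2, -0.9], [-0.2, -0.2], [-0.2, -0.1], [-0.0, 0.7], [0.3, 0.2], [-0.0, 0.1]]
[ 4.74512e+02 -3.00223e+02  2.52000e-01] deg 14.46 res px [[-0.2, 0.1], [-0.7, -1.0], [1.3, -0.1], [0.0, 0.6], [1.0, 0.0], [-1.1, 0.1]]
lip [377.63800571 363.47222037]
```

```bash
cat >> h.py <<'E'
from scipy.spatial.transform import Rotation as Ro
def orient(yaw,tilt=0,s=1):
    # tilt>0: cover's lip end (-x) down, rotation about cover y
    C=Ro.from_euler('z',yaw)*Ro.from_euler('y',-tilt); M=C.as_matrix()
    x=-M[:,2];y=s*M[:,0];return Ro.from_matrix(np.c_[x,y,np.cross(x,y)]),M
E
python3 - <<'E'
from h import *
f=np.load("fit.npz");c,e=f["c"],f["e"]
for s in(1,-1):
    for p in(c,e):
        for tl in(0,.26):
            q=kin.ik([p[0],p[1],160],orient(p[2],tl,s)[0].as_rotvec());print(s,tl,None if q is None else np.round(q,2))
            
st=robot.observe();print(st["tcp_pos"],st["tcp_rot"])
robot.servo_line([189,-600,300],feed=250)
for s in (1,-1):
    q=kin.ik([c[0],c[1],160],orient(c[2],0,s)[0].as_rotvec());q2=kin.ik([e[0],e[1],160],orient(e[2],0.26,s)[0].as_rotvec())
    if q is not None and q2 is not None: break
print('s',s)
robot.movep([e[0]-40,e[1],330],orient(e[2],0,s)[0].as_rotvec())
ci=viewer.camera_info("wrist");im=viewer.read_camera("wrist");save(im,"w1.png")
np.savez("w1.npz",**{k:np.array(v) for k,v in ci.items()})
print("cam",-np.array(ci["R"]).T@np.array(ci["t"]))
for d in viewer.pinpoint("extractor","wrist"): print(d["confidence"],toworld(d["at"],ci).round(1))
for n,x,y,z in(("farR",110,-80,72),("farL",110,80,72),("nR",-110,-80,87),("nL",-110,80,87)):
    M=orient(e[2])[1];w=M@[x,y,0]+[e[0],e[1],z];print(n,proj(w,ci).round(1))
print(robot.observe()["t"])
E
```

```text
1 0 [ 0.06  0.56 -0.96  1.78  0.51  1.08 -1.52]
1 0.26 [-0.26  0.4  -0.67  1.9   0.62  0.96 -1.7 ]
1 0 [ 0.88  0.39 -0.48  1.82  0.21  0.98  0.57]
1 0.26 [ 1.07  0.31 -0.51  1.96 -0.06  0.73  0.88]
-1 0 [ 0.23  0.79 -1.32  1.77  0.81  1.25  1.39]
-1 0.26 [ 0.13  0.73 -1.32  1.88  1.03  1.27  1.14]
-1 0 [ 0.41  0.34  0.11  1.85 -0.05  0.95 -2.34]
-1 0.26 [ 0.59  0.26  0.05  1.99 -0.32  0.75 -2.03]
[ 189.42968141 -621.77994542  181.89118062] [ 2.06239233  0.30716312 -2.06252198]
s 1
cam [ 416.56176066 -234.50334792  531.94901867]
0.9 [ 469.9 -295.9   -3.4]
farR [359.7 211.4]
farL [368.3  98.4]
nR [207.8 215.5]
nL [202.8  98.9]
2.725
```

View pics/w1.png

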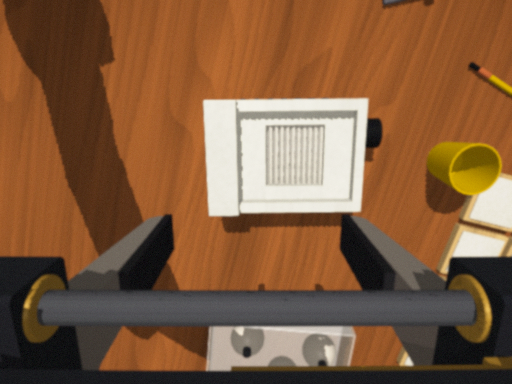

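The wrist view shows the extractor's corners at about (367,98), (360,212), (204,100) and (209,216). All are within 1-2 px of the top-view fit, so I accept that pose. Next I'll hover over the cover.

```bash
python3 - <<'E'
from h import *
f=np.load("fit.npz");c,e=f["c"],f["e"];s=1
robot.movep([c[0],c[1],260],orient(c[2],0,s)[0].as_rotvec())
M=orient(c[2])[1]
robot.movep([*(np.array([c[0],c[1],200])),],orient(c[2],0,s)[0].as_rotvec())
ci=viewer.camera_info("wrist");im=viewer.read_camera("wrist")
for n in("cover_grip","cover_lip"):
  for d in viewer.pinpoint(n,"wrist"): print(n,round(d["confidence"],2),toworld(d["at"],ci).round(1))
P=[[68,55,8],[68,-55,8],[-72,55,8],[-72,-55,8],[-106,35,6],[-106,-35,6],[-8,30,47],[8,30,47],[8,-30,47],[-8,-30,47]]
im=(255*(im/255.)**.5).astype('uint8')
big=cv2.resize(im,(800,600))
for p in P:
    u=proj(M@p+[c[0],c[1],0],ci);cv2.circle(big,tuple(int(v) for v in (u+.5)*1.5625-.5),4,(255,0,0),1)
save(big,"w2.png");o=robot.observe();print(o["t"],o["tcp_pos"],o["contact_force"])
E
```

```text
cover_grip 0.76 [473.  318.8  31.4]
cover_lip 0.97 [375.1 364.4   1.9]
5.45 [474.09335601 318.57248417 202.0664868 ] [-0.27632843  0.80583437  0.46946033]
```

View pics/w2.png

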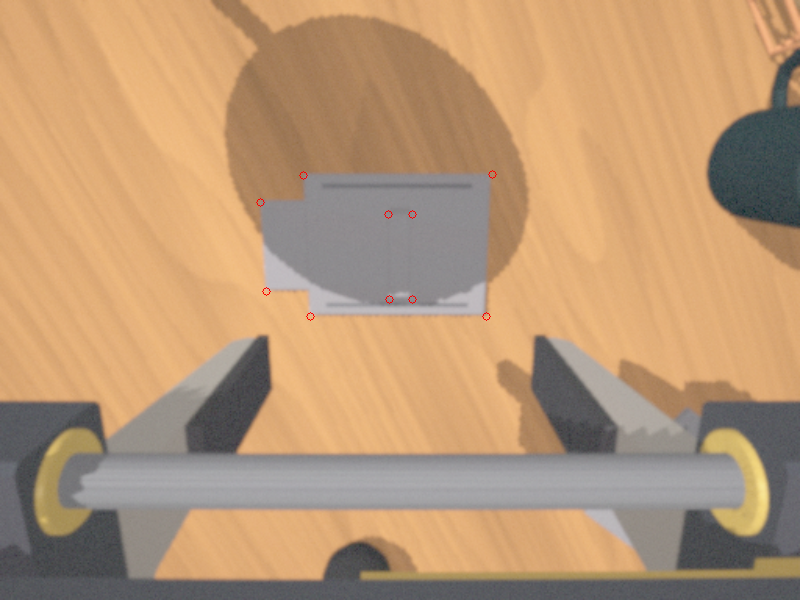

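The projected model corners, drawn in red, land on the cover's corners and bar to within about 2 px. I'll descend, grip and lift.

```bash
python3 - <<'E'
from h import *
f=np.load("fit.npz");c,e=f["c"],f["e"];s=1
R=orient(c[2],0,s)[0].as_rotvec()
robot.servo_line([c[0],c[1],60],feed=150,rotation=R)
robot.servo_line([c[0],c[1],14],feed=60)
o=robot.observe();print(o["tcp_pos"],o["contact_force"])
print(grip(0.0,35)); o=robot.observe();print(o["grip_width"]*92,o["contact_force"])
robot.servo_line([c[0],c[1],150],feed=150)
robot.hold(.2);o=robot.observe();print(o["t"],o["tcp_pos"],o["grip_width"]*92,o["contact_force"],o["wrist_torque"])
ci=viewer.camera_info("wrist");im=viewer.read_camera("wrist")
for n in("cover_grip","cover_lip"):
  for d in viewer.pinpoint(n,"wrist"): 
    w=toworld(d["at"],ci);print(n,round(d["confidence"],2),(orient(c[2])[1].T@(w-o["tcp_pos"])).round(1))
P=[[68,55,8],[68,-55,8],[-72,55,8],[-72,-55,8],[-106,35,6],[-106,-35,6],[-8,30,47],[8,30,47],[8,-30,47],[-8,-30,47]]
big=cv2.resize((255*(im/255.)**.5).astype('uint8'),(800,600));M=orient(c[2])[1]
for p in P:
    u=proj(M@(np.array(p)-[0,0,14])+o["tcp_pos"],ci);cv2.circle(big,tuple(int(v) for v in (u+.5)*1.5625-.5),4,(255,0,0),1)
save(big,"w3.png")
E
```

```text
[473.29923493 317.90601441  14.22782478] [ 0.18829538 -0.44996742 -0.9487445 ]
False
0.7266285768699619 [-0.83790711  0.75632625  5.96603784]
10.0583 [472.7634235  317.38641476 149.1874254 ] 0.5306991585865739 [ 0.16943892  0.2352306  -0.88283513] [-0.06454904  0.00579645  0.05248665]
cover_grip 0.67 [   3.     4.1 -118.4]
cover_lip 0.9 [-105.9   -1.1 -148.9]
```

View pics/w3.png

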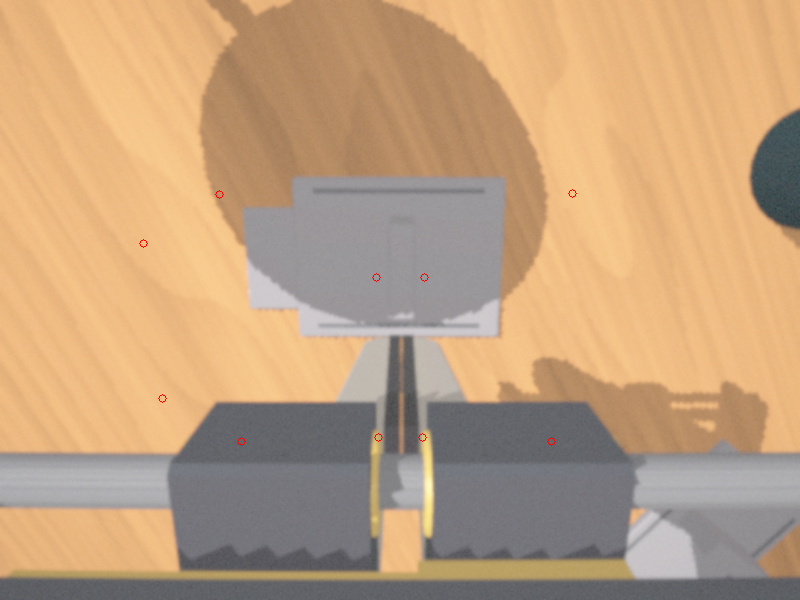

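The w3 view shows the fingers shut and empty, with the cover still on the table, so the grasp missed. The finger tips show at about (400,338). I'll check that against where the TCP projects, and check whether the cover moved.

```bash
python3 - <<'E'
from h import *
f=np.load("fit.npz");c,e=f["c"],f["e"]
M=orient(c[2])[1]
im=viewer.read_camera("side");ci=viewer.camera_info("side")
ciw=viewer.camera_info("wrist");o=robot.observe();print(o["tcp_pos"],o["tcp_rot"],orient(c[2])[0].as_rotvec(),o["contact_force"],o["t"])
print("K",ciw["camera_matrix"],ciw["k1"])
for dz in(0,19,33,60): print(dz,((proj(o["tcp_pos"]+np.array([0,0,dz]),ciw)+.5)*1.5625).round(), 'y+10',((proj(o["tcp_pos"]+M@[0,10,dz],ciw)+.5)*1.5625).round())
P=[[68,55,8],[68,-55,8],[-72,55,8],[-72,-55,8],[-106,35,6],[-106,-35,6],[-8,30,47],[8,30,47],[8,-30,47],[-8,-30,47]]
print("cover table px now wrist",[((proj(M@p+[c[0],c[1],0],ciw)+.5)*1.5625).round().tolist() for p in P])
big=cv2.resize((255*(im/255.)**.6).astype('uint8'),(800,600))
for p,k in [(M@p+[c[0],c[1],0],(255,0,0)) for p in P]+[(o["tcp_pos"],(0,255,0))]:
    u=proj(p,ci);cv2.circle(big,tuple(int(v) for v in (u+.5)*1.5625-.5),4,k,1)
save(big,"s2.png")
E
```

```text
[473.05391054 317.60540581 149.73710736] [ 1.53022111  0.96352712 -1.53107385] [ 1.53068442  0.96321635 -1.53068442] [ 0.47264005  0.40356069 -0.60368892] 10.2583
K [[331.9022174    0.         256.47688733]
 [  0.         331.9022174  185.54892442]
 [  0.           0.           1.        ]] -0.016159168643103832
0 [401. 331.] y+10 [401. 307.]
19 [401. 347.] y+10 [401. 322.]
33 [401. 361.] y+10 [401. 334.]
60 [401. 396.] y+10 [401. 365.]
cover table px now wrist [[506.0, 179.0], [498.0, 339.0], [291.0, 180.0], [299.0, 339.0], [242.0, 210.0], [250.0, 311.0], [388.0, 226.0], [415.0, 226.0], [415.0, 323.0], [389.0, 323.0]]
```

View pics/s2.png

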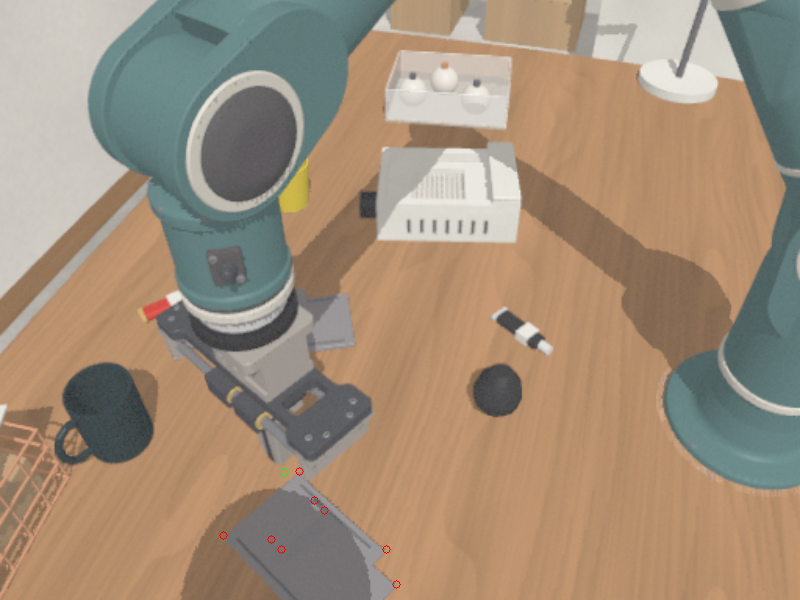

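The wrist and side overlays show the cover hasn't moved. The finger tips appear 20-35 mm higher than the stated TCP, which would mean they closed above the bar. I'll settle it by touch, lowering the shut fingers gently onto the top of the bar.

```bash
python3 - <<'E'
from h import *
f=np.load("fit.npz");c,e=f["c"],f["e"]
robot.servo_line([c[0],c[1],62],feed=150)
b=np.array(robot.observe()["contact_force"]);z=62
while z>9:
    z-=3;robot.servo_line([c[0],c[1],z],feed=50)
    o=robot.observe();F=o["contact_force"]-b
    if abs(F[2])>2.5: print(z,o["tcp_pos"].round(1) if hasattr(o["tcp_pos"],'round') else o["tcp_pos"],F.round(1))
    if abs(F[2])>6: break
print(z,o["tcp_pos"],F,o["t"])
im=viewer.read_camera("side");w=viewer.read_camera("wrist")
g=lambda a:(255*(a/255.)**.45).astype('uint8')
a=cv2.resize(g(im[264:384,110:260]),(500,400),interpolation=cv2.INTER_CUBIC)
b=cv2.resize(g(w[90:250,190:310]),(300,400),interpolation=cv2.INTER_CUBIC)
save(np.hstack([a,b]),"t1.png")
E
```

```text
14 [473.6 318.1  14.8] [-2.2 -0.5  6.8]
14 [473.55932203 318.05043599  14.78802883] [-2.18419677 -0.54190836  6.77994211] 14.9917
```

View pics/t1.png

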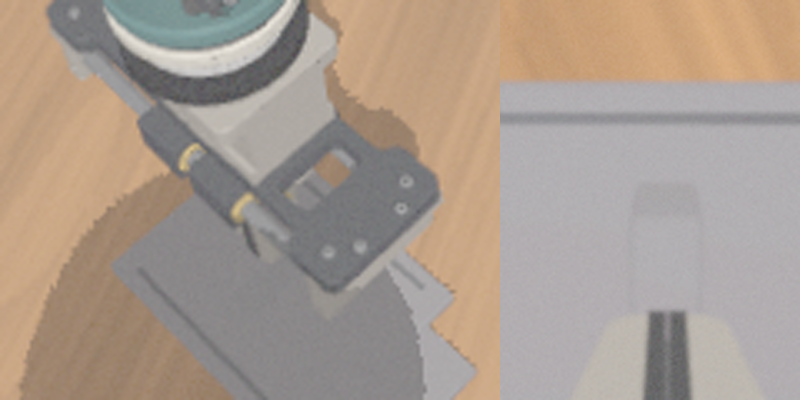

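The touch test shows contact with the bar top (z 47) at a reported TCP z of 14.8. So the real finger tips sit about 32 mm behind the stated TCP, which explains the miss. The wrist crop agrees, with the fingers centred on the bar. I'll apply that offset and grasp again.

```bash
echo "L=32.0" >> h.py; python3 - <<'E'
from h import *
f=np.load("fit.npz");c,e=f["c"],f["e"]
robot.servo_line([c[0],c[1],35],feed=150)
print(grip(1.0))
b=np.array(robot.observe()["contact_force"])
z=35
for z in (0,-9,-13,-17):
    robot.servo_line([c[0],c[1],z],feed=80 if z==0 else 50)
    F=np.array(robot.observe()["contact_force"])-b
    if abs(F[2])>5: print("contact",z,F);break
o=robot.observe();print(z,o["tcp_pos"],F)
print(grip(0.0,35));o=robot.observe();print(o["tcp_pos"],o["grip_width"]*92,np.array(o["contact_force"])-b)
np.save("zg.npy",o["tcp_pos"][2])
if o["grip_width"]*92>8:
    robot.servo_line([c[0],c[1],150],feed=150);robot.hold(.15);o=robot.observe();print(o["tcp_pos"],o["grip_width"]*92,np.array(o["contact_force"])-b,o["wrist_torque"])
    ci=viewer.camera_info("wrist");im=viewer.read_camera("wrist");M=orient(c[2])[1]
    for n in("cover_grip","cover_lip"):
        for d in viewer.pinpoint(n,"wrist")[:1]: print(n,round(d["confidence"],2),(M.T@(toworld(d["at"],ci)-o["tcp_pos"])).round(1))
print(o["t"])
E
```

```text
False
-17 [473.03554607 317.45177941 -17.27954127] [1.06201765 0.04473116 0.08005518]
False
[473.18850928 317.63056428 -17.00156623] 15.754724868027434 [ 0.10728766 -0.10873917 -0.12350285]
[472.77434306 317.31340789 149.13445732] 16.013983515198028 [ 1.39813017 -0.10186069 -1.72899549] [-0.03363506 -0.05047103  0.11388243]
cover_grip 0.64 [ 1.8  1.  45.4]
cover_lip 0.97 [-109.1    3.    20.8]
20.7333
```

The cover is held: the grip width is 16 mm and the load is 1.7 N. The networks put the lip where expected relative to the TCP. Next I'll carry it across, tilt it and bring the lip down in front of the ledge.

```bash
cat >> h.py <<'E'
f=np.load("fit.npz");c,e=f["c"],f["e"]
def pose(lip,tilt,lt=(-106,0,17)):
    R,M=orient(e[2],tilt);E=orient(e[2])[1]
    return E@np.array(lip,float)+[e[0],e[1],0]-M@np.array(lt,float),R.as_rotvec()
def lipnow(o,lt=(-106,0,17)):
    Rm=Ro.from_rotvec(o["tcp_rot"]).as_matrix();M=np.c_[Rm[:,1],-Rm[:,2]*0,-Rm[:,0]];M[:,1]=np.cross(M[:,2],M[:,0])
    return orient(e[2])[1].T@(np.array(o["tcp_pos"])+M@np.array(lt,float)-[e[0],e[1],0])
def rep(tag,b=0):
    o=robot.observe();print(tag,"t",round(o["t"],2),"lip",lipnow(o).round(1),"F",(np.array(o["contact_force"])-b).round(1),"w",round(o["grip_width"]*92,1));return o
E
python3 - <<'E'
from h import *
th=np.radians(15)
for l,t in (((-45,0,150),th),((-48,0,63),th),((-87,0,62),th),((-87,0,58),0),((-87,0,52),0)):
    p,r=pose(l,t);print(l,p.round(),kin.ik(p,r) is not None)
p,r=pose((-40,0,160),th);robot.movep(p,r);robot.hold(.2);o=rep("above")
ci=viewer.camera_info("wrist");im=viewer.read_camera("wrist");save(im,"w4.png");E=orient(e[2])[1]
for n in("cover_lip","cover_grip","extractor"):
    for d in viewer.pinpoint(n,"wrist")[:1]: print(n,round(d["confidence"],2),"ext frame",(E.T@(toworld(d["at"],ci)-[e[0],e[1],0])).round(1))
E
```

```text
(-45, 0, 150) [ 534. -285.  161.] True
(-48, 0, 63) [ 531. -286.   74.] True
(-87, 0, 62) [ 494. -295.   73.] True
(-87, 0, 58) [ 493. -295.   41.] True
(-87, 0, 52) [ 493. -295.   35.] True
above t 23.26 lip [-39.4   0.5 160.1] F [ 0.5  0.2 -2.4] w 15.3
cover_lip 0.95 ext frame [-37.6   3.3 157.9]
cover_grip 0.56 ext frame [ 53.9   2.6 214. ]
```

View pics/w4.png

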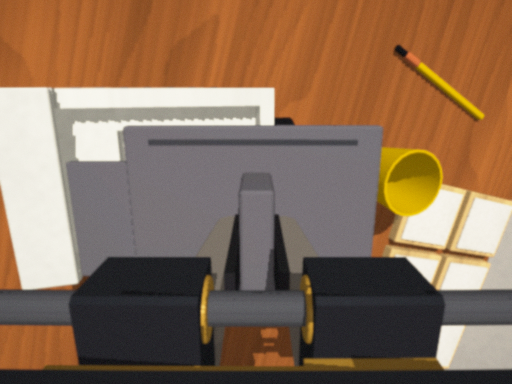

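The cover is tilted square to the well, with the lip edge at about x=72 px, just in front of the ledge. I'll lower it, hook the lip and swing it down, with force checks at each step.

```bash
python3 - <<'E'
from h import *
th=np.radians(15)
b=np.array(robot.observe()["contact_force"])
def go(l,t,feed,tag):
    p,r=pose(l,np.radians(t));robot.servo_line(p,feed=feed,rotation=r);o=rep(tag,b);F=np.array(o["contact_force"])-b
    if np.linalg.norm(F)>10: print("STOP high force");raise SystemExit
go((-47,0,95),15,130,"pre")
go((-47,0,64),15,80,"down")
go((-70,0,63),15,60,"in1");go((-86,0,62),15,60,"hook");robot.hold(.25);rep("hooked",b)
ci=viewer.camera_info("wrist");im=viewer.read_camera("wrist");save(im,"w5.png")
E
```

```text
pre t 24.11 lip [-46.3  -0.1  95.5] F [ 0.2 -0.5  0.5] w 16.1
down t 24.64 lip [-46.9   0.3  63.7] F [ 0.3 -2.3  0.6] w 15.9
in1 t 25.18 lip [-70.4  -0.3  63.1] F [-0.5 -0.5 -0. ] w 15.6
hook t 25.59 lip [-86.4  -0.1  61.9] F [-0.6 -1.1  1. ] w 15.7
hooked t 25.84 lip [-85.7   0.1  62.1] F [-0.9  0.1  0.4] w 15.9
```

View pics/w5.png

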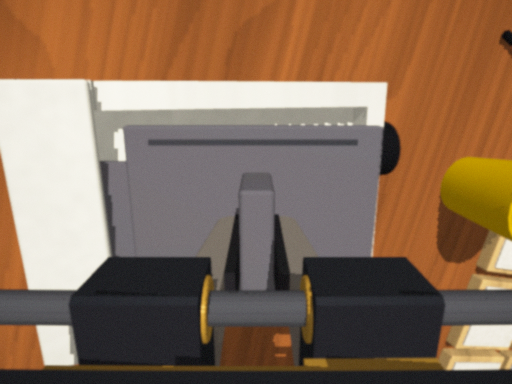

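The lip now disappears under the ledge edge at x≈105 px, with only about 22 px showing where about 60 px showed before. Contact forces are near zero, so it is hooked. Now I'll swing it down.

```bash
python3 - <<'E'
from h import *
b=np.array(robot.observe()["contact_force"])
def go(l,t,feed,tag,lim=12):
    p,r=pose(l,np.radians(t));robot.servo_line(p,feed=feed,rotation=r);o=rep(tag,b);F=np.array(o["contact_force"])-b
    if np.linalg.norm(F)>lim: print("high force");return False
    return True
ok=all(go((-87,0,z),t,35,f"tilt{t}") for z,t in((61,11),(60,7),(59,3),(58,0)))
if ok:
    robot.hold(.3);z=58
    while z>48:
        z-=1.5
        if not go((-87,0,z),0,20,f"z{z}",6): break
    robot.hold(.3);rep("seated",b)
E
```

```text
tilt11 t 26.28 lip [-86.4   0.3  61. ] F [ 0.3  1.2 -1.2] w 15.9
tilt7 t 26.68 lip [-86.9   0.1  59.9] F [0.2 0.3 0.3] w 15.8
tilt3 t 27.07 lip [-87.    0.2  58.9] F [ 0.6  0.6 -1.1] w 16.1
tilt0 t 27.41 lip [-86.9   0.1  57.9] F [ 0.1 -0.2 -0.3] w 15.6
z56.5 t 27.96 lip [-87.2   0.   56.4] F [-0.7  1.  -0.3] w 15.8
z55.0 t 28.21 lip [-87.    0.1  54.9] F [ 0.5 -0.2 -1. ] w 15.8
z53.5 t 28.46 lip [-86.7  -0.1  54. ] F [-0.5  0.6  4.5] w 15.4
z52.0 t 28.71 lip [-86.7  -0.2  54. ] F [-5.2  1.2 15.9] w 15.9
high force
seated t 29.01 lip [-86.7  -0.1  54. ] F [-5.9  1.2 15.9] w 15.9
```

The cover seats at exactly z 54. I'll relax the pressing force, release, back away straight up, and check.

```bash
python3 - <<'E'
from h import *
p,r=pose((-87,0,53.7),0);robot.servo_line(p,feed=20);rep("relax")
grip(1.0);rep("open")
p[2]+=30;robot.servo_line(p,feed=60);p[2]+=150;robot.servo_line(p,feed=200);robot.hold(.3);rep("up")
E=orient(e[2])[1];ims=[]
for cam in("wrist","side"):
    ci=viewer.camera_info(cam);im=viewer.read_camera(cam);ims.append(im)
    for n in("cover_lip","cover_grip","plain_grip"):
        for d in viewer.pinpoint(n,cam)[:2]:
            w=toworld(d["at"],ci);print(cam,n,round(d["confidence"],2),w.round(1),"ext",(E.T@(w-[e[0],e[1],0])).round(1))
save(np.vstack([cv2.resize(ims[0],(400,300)),cv2.resize(ims[1],(400,300))]),"end.png");print(robot.observe()["t"])
E
```

```text
relax t 29.26 lip [-86.8  -0.2  54. ] F [-2.2  0.3  5. ] w 15.8
open t 30.44 lip [-87.    0.   53.7] F [-0.1  0.5 -0.7] w 91.9
up t 32.29 lip [-8.72e+01  2.00e-01  2.33e+02] F [0.9 0.1 0.6] w 92.2
wrist cover_lip 0.77 [ 389.3 -319.8   55.3] ext [-87.4   2.3  55.3]
wrist cover_grip 0.83 [ 493.8 -296.    86.6] ext [19.7 -0.7 86.6]
side cover_lip 0.75 [ 392.3 -322.2   55.1] ext [-85.1  -0.8  55.1]
side cover_grip 0.65 [ 477.7 -299.1   -3.6] ext [ 3.4  0.3 -3.6]
side plain_grip 0.67 [596.1  17.1  28.7] ext [197.  276.9  28.7]
32.6917
```

View pics/end.png

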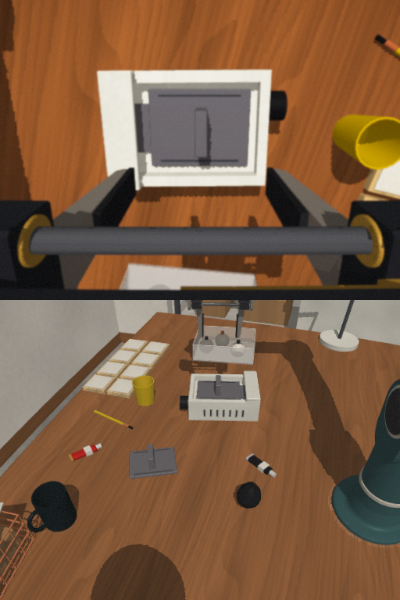

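The cover lies flat in the well, at about (200,125) in the upper picture, with its lip under the ledge. The plain cover hasn't moved and the gripper is clear, so I'm handing in.

```bash
python3 -c "
from h import *
robot.job_done();print('done')"
```

```text
the job is handed in; nothing more can be done
done
```

The lipped cover is hooked under the ledge, swung down flat and fully home in the well, and released. I handed the job in after about 33 s of robot time; no verdict is reported.

- **How it went:** I hooked the lip with the cover tilted 15°, levelled it over the well, and lowered it until it met the seat at z 54. I then eased off the pressing force, opened the gripper and backed away straight up.
- **First grasp failed:** the fingers shut on nothing, above the bar. A touch test on the bar top showed the real finger tips sit about 32 mm behind the stated TCP. With that correction the second grasp held: 16 mm grip width and about 1.7 N load.
- **Highest force noticed:** about 17 N while pressing the cover onto the seat, against the 40 N limit.
- **Last checks:**
  - By wrist camera the lip is at (-87, 2, 55) mm in the extractor's frame; by side camera, at (-85, -1, 55).
  - By wrist camera the grip bar is at (20, -1, 87), against (19, 0, 84) expected when flat.
  - The plain cover is within about 3 mm of where it started, which is within measurement error.
- **One disagreement:** the side camera's grip-bar reading, at confidence 0.65, put it at the extractor's own origin. I took that as a false detection, because the other readings and the pictures agree.

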